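# Ready the belt sander for a new belt

## Task

The bench belt sander is stripped for a belt change. Lay the steel platen flat in its bed between the two drums, down inside the locating tabs with its bevelled end towards the sprung idler drum; set it down and let go, do not drop it. Then, with the fingers, push the idler's tensioner arm back towards the drive drum, past the click of its catch and well beyond, and finish while still holding it there, so that the fingers and not the catch carry the spring while I slip the belt on; leave the other things on the bench where they are.

Things in the scene. Friction and masses are not known exactly. Their poses are not given: they have to be found in the camera images.
- sander: Bench belt sander bolted down, grey iron, base 230 x 350 mm. Origin: on the table under the bed's centre. y runs from drive drum (y -130 mm) to sprung idler drum (y +142 at rest), z up, -x is the open side for belts. Drums 50 mm thick, 68 long, tops at 130 mm. Motor at x 62 to 182, y -164 to -66, top 147 mm. Side frame behind the bed (x 45 to 59) is 108 mm high. Yaw -0.35 to 0.35.
- bed (a point): Centre of the bed's top face, 123 mm above the table; axes as the sander's. Bed 52 mm wide (x), 180 long (y). Tabs 7 mm high, flared outwards, bound the platen's place: one at each end, two on each long side (at y 55 to 77 and -77 to -55 mm); play about 3 mm a side at the foot, 7 at the top. Between them the long sides are clear for fingers holding the platen across its middle.
- platen: Loose plate of bright ground steel, 60 mm wide (x), 160 long (y), 8 thick (z), about 0.5 kg, flat on the table at the robot's left. Origin: centre of its underside, z up. The last 22 mm at its +y end are bevelled on top, down to 3 mm thick; two dark screw holes show at its -y end. The right way round, its y points like the sander's y. Yaw 0.2 to 2.6 at the start.
- bevelled_end (a point): Middle of the lower edge of the platen's bevelled end, 80 mm along +y from the platen's origin; axes as the platen's.
- tensioner (a joint): Angle of the tensioner arm, rad. 0: at rest, leaning 0.20 away from the drive drum; grows as it is pushed towards that drum (sander's -y); stops at 0.40. A spring returns it: about 5 N at the grip at 0, 14 N at 0.40, 1 to 3 N more while the tooth lifts the catch. At about 0.23 the catch clicks in behind the tooth; let go then, it rests on the catch at about 0.22. Well beyond the click: above 0.28.
- grip (a point): Middle of the tensioner's hand grip, moves with the arm: level black bar 20 mm thick, 66 long, along the sander's x (33 mm to either side of this point), at the top of the arm behind the belt's path, 125 mm from the pivot. At rest at x 107, y 155, z 168 mm in the sander's frame. Beyond it (+y) all is free down to the table, to push from there.
- pivot (a point): Point on the tensioner's hinge axis, which runs along the sander's x, below the grip: x 105, y 130, z 45 mm in the sander's frame; axes as the sander's.
- catch (a joint): Lift of the catch, m: a small sprung steel plunger with a black knob, aimed at the pivot from above at 45 degrees. 0: down. The tooth lifts it about 5 mm as the arm goes by, then it drops to 0 with a click. It works by itself.
- paint_tin: Bystander: paint tin, 80 mm across, 100 mm high. Origin: centre of its foot.
- screwdriver: Bystander: screwdriver with black handle, 190 mm long, lying flat, at the robot's right.
- sign_blank: Bystander: dark wooden sign blank, 100 x 160 x 18 mm, lying flat, at the far right.
- belt_cover: Bystander: the sander's grey sheet-steel belt cover, a shallow open pan 100 x 270 x 30 mm lying on its back, at the far left.
Things that resemble listed ones, but are neither listed nor needed, are in the scene too. Of the things that look like the platen, take the one that is farthest from the robot's base at the start.

How it is judged:
By the outcome, as a careful person would: the job done as asked, in the order asked, and still so for the second after the job is handed in, while the arm keeps its last pose, push and grip.
It also fails if it takes over 48 s, if anything falls off the work surface, if the arm or the gripper's body presses on something with over 40 N, if the wrist force passes 120 N, or if a joint passes its speed limit or range.

## Robot

A 7-joint arm with a two-finger parallel gripper is mounted at the origin on the work surface. World frame = base frame: x ahead of the robot, y to its left, z up, the work surface at z = 0. Lengths are in m, angles in rad, forces in N, time in s.
With the tool pointing down it reaches from about 0.4 to 0.9 m from the base axis. Payload 5.6 kg.
Tool frame: the origin (TCP) lies between the finger pads; the fingertips stand 8 mm ahead of it and the grasp point (between the pads) lies 11 mm behind it; z points along the fingers, y is the line along which they close (so a half turn about z gives the same grasp; the last joint's range is limited). The gripper opens to 92 mm and grips with 3 to 60 N. Pads are 20 mm wide; open, the fingers measure 128 mm over their backs; the gripper's body (75 mm by 189 mm) begins 69 mm behind the grasp point.
Start: joints at [-0.043, 0.468, -0.012, 1.603, 0.006, 1.071, -0.056], TCP at [0.65, -0, 0.223] pointing down, gripper open.
Joint ranges: [-2.53, 2.53], [-0.31, 2.02], [-1.57, 1.55], [0.28, 2.44], [-1.29, 4.43], [0.15, 1.84], [-2.92, 2.92]. Speed limits (rad/s): [2.57, 2.57, 3.14, 3.14, 3.14, 3.14, 3.14].

## Interface

Orientations are given as a 3x3 rotation matrix whose columns are the frame's x, y, z axes.
In Python, from rig import r gives the robot as it stands. The module is installed in compiled form; this text tells all that it offers. Calls block until the motion is done:
- r.move_to(position, orientation): joint-space move of the TCP to a pose.
- r.movel(position, rot=None, v=0.15): straight line of the TCP; rot=None keeps the orientation; v is the mean speed in m/s.
- r.move_j(angles): joint-space move.
- r.grip(opening): opening from 0.0 (shut) to 1.0 (fully open); the grip force is fixed at half the most; returns when the fingers have stopped.
- r.dwell(seconds).
- r.ik(position, orientation): joint angles nearest the present ones, or None.
- r.sense(): the state.
- r.camera(name): name is "scene" or "side" or "wrist"; returns a dict with "frame" (400x640x3 uint8, red, green, blue), "mtx" (3x3 intrinsics, pixels), "origin" and "rotation" of the camera in the world. Camera axes: x right, y down, z forward; pixel columns grow to the right and rows downward; lengths in m; the calibration is good to about 2 mm. A picture is of the moment at which its call begins. There is no depth.
A pose or a line that the arm cannot do raises r.PlanningError and nothing moves.
- r.sign_off(): hands the job in; it is judged then, once.
The state is a dict: "time": time; "qpos": joint angles; "qd": joint speeds; "joint_torque": joint torques, N m; "ee_pos": TCP position; "ee_rot": TCP orientation; "force": force on the tool from outside, world axes, zero at the start; "moment": the same for the moment, N m; "gripper_width": opening from 0.0 (shut) to 1.0 (fully open); "grasp_force": force on a finger pad.
Only numpy, scipy, OpenCV 4.12 (cv2) and the standard library are available. Lean on these libraries where they do the work, as an engineer would, in place of code of your own. Each camera call takes 0.05 s, during which the arm holds its last target. There are 200 camera calls.

## Working session

There is one attempt and no reset: what is moved stays moved. The work goes in short steps, each a Python script; the robot and the scene stay as the last script left them, time stands still between calls to the robot, and variables do not carry over. Pictures are saved under pics/ and viewed, at most 10 in all, crops included, and the job is handed in when it is done.

```bash
mkdir -p pics
python3 - <<'E'
from rig import r
import cv2,json,numpy as np
for n in ["scene","side"]:
    c=r.camera(n); cv2.imwrite(f"pics/{n}0.png",c["frame"][:,:,::-1]); np.savez(f"pics/{n}0.npz",**c)
    print(n,c["mtx"].tolist(),c["origin"],c["rotation"].round(3).tolist())
print(r.sense()["time"])
E
```

```text
scene [[460.1316646185877, 0.0, 313.1999605661909], [0.0, 460.1316646185877, 201.2650332515654], [0.0, 0.0, 1.0]] [ 1.10269332 -0.69702043  1.04331441] [[0.741, 0.467, -0.483], [0.672, -0.499, 0.548], [0.015, -0.73, -0.683]]
side [[509.6768939199191, 0.0, 318.63897392128393], [0.0, 509.6768939199191, 199.28378470900978], [0.0, 0.0, 1.0]] [0.21605894 1.40576469 1.21612644] [[-0.981, -0.128, 0.146], [-0.193, 0.596, -0.78], [0.013, -0.793, -0.609]]
0.1
```

View pics/scene0.png

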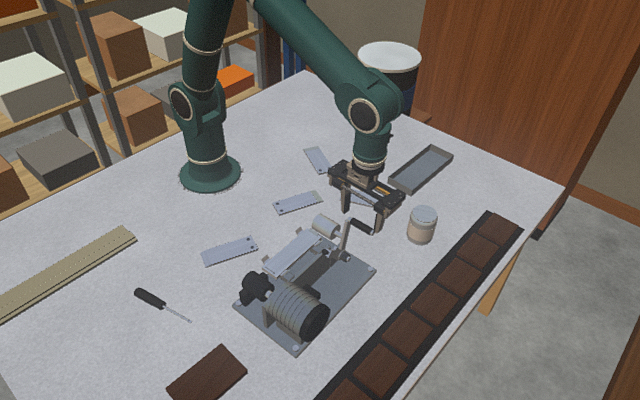

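View pics/side0.png

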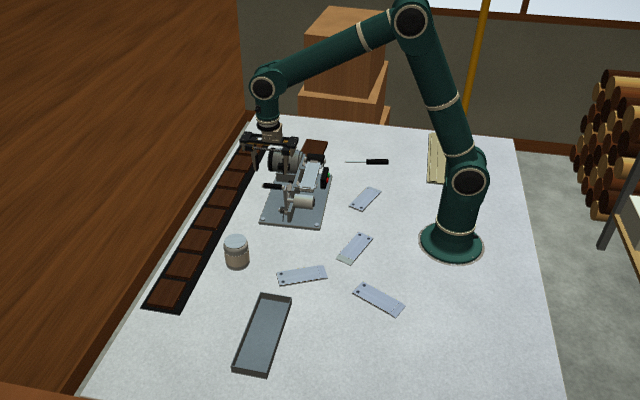

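The scene view shows the sander at about (305,285). The side view shows four platen-like plates at about (365,198), (354,248), (302,275) and (378,299). Next I'll get their positions and take close crops.

```bash
cat > h.py <<'E'
import numpy as np,cv2
def ray(c,uv,z=0.):
    d=c["rotation"]@np.linalg.solve(c["mtx"],[uv[0],uv[1],1.]); o=c["origin"]
    return o+d*(z-o[2])/d[2]
def proj(c,P):
    P=np.atleast_2d(P); q=(P-c["origin"])@c["rotation"]@c["mtx"].T
    return q[:,:2]/q[:,2:]
def Rz(a): return np.array([[np.cos(a),-np.sin(a),0],[np.sin(a),np.cos(a),0],[0,0,1.]])
def down(a):  # closing axis y at world angle a
    y=np.array([np.cos(a),np.sin(a),0]); z=np.array([0,0,-1.]); return np.c_[np.cross(y,z),y,z]
E
python3 - <<'E'
from h import *
c=dict(np.load("pics/side0.npz")); s=dict(np.load("pics/scene0.npz"))
for uv in [(365,198),(354,248),(302,275),(378,299),(236,265)]:
    p=ray(c,uv,.008); print(uv,p.round(3),np.hypot(*p[:2]).round(3))
f=c["frame"][:,:,::-1]
a=cv2.resize(f[225:325,265:415],None,fx=5,fy=5,interpolation=cv2.INTER_CUBIC)
cv2.imwrite("pics/platens.png",a)
b=cv2.resize(f[135:235,250:340],None,fx=4.4,fy=6*.733,interpolation=cv2.INTER_CUBIC)
g=s["frame"][:,:,::-1][210:355,225:385]
g=cv2.resize(g,None,fx=4,fy=4,interpolation=cv2.INTER_CUBIC)
cv2.imwrite("pics/sander.png",g);cv2.imwrite("pics/sander_side.png",b)
E
```

```text
(365, 198) [ 0.329 -0.186  0.008] 0.378
(354, 248) [0.331 0.106 0.008] 0.348
(302, 275) [0.479 0.269 0.008] 0.549
(378, 299) [0.226 0.32  0.008] 0.392
(236, 265) [0.704 0.269 0.008] 0.753
```

View pics/platens.png

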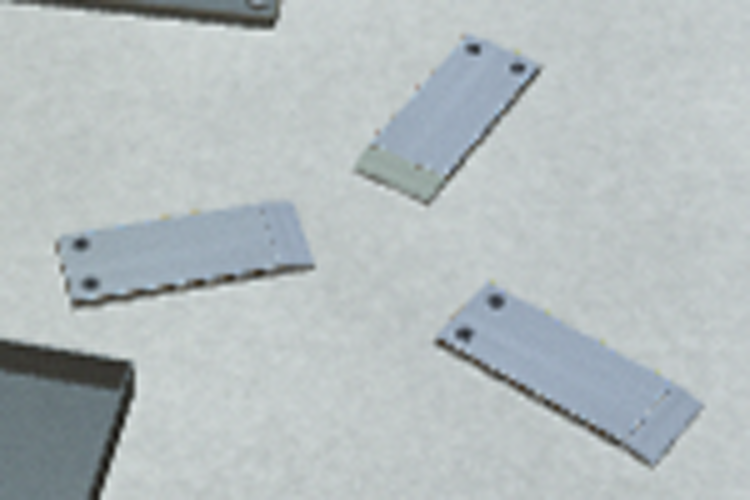

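View pics/sander.png

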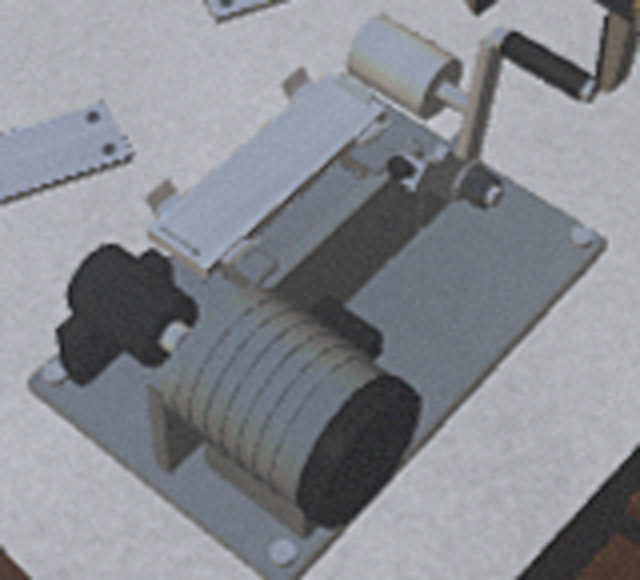

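The four candidates in the side image, with distance from the base:
- (365,198): 0.38 m
- (354,248), pale painted end: 0.35 m
- (302,275): 0.55 m
- (378,299): 0.39 m

I choose the plate at (302,275). It is the farthest, and in the crop it has holes at its left end (80,243 and 90,284) and its bevel at the right. Next I'll take wrist views of the sander and the platen.

Run:
```python
from rig import r
from h import *
c=dict(np.load("pics/side0.npz")); s=dict(np.load("pics/scene0.npz"))
A=[ray(s,p,.01) for p in [(232.5,306.2),(376.2,270),(295,355)]]
for a in A: print(a.round(3))
yd=A[1]-A[2]; yaw=np.arctan2(-yd[0],yd[1]); print("sander yaw",yaw, np.linalg.norm(yd),np.linalg.norm(A[0]-A[2]), "centre",((A[0]+A[1])/2).round(3))
ctr=(A[0]+A[1])/2
pc=[ray(c,p,.008 if i<2 else .003) for i,p in enumerate([(277,273),(279.4,286),(323.4,265.6),(328,278.2)])]
print(np.round(pc,3)); pcen=np.mean(pc,0); d=(pc[2]+pc[3]-pc[0]-pc[1]); py=np.arctan2(-d[0],d[1]); print("platen",pcen,py)
r.movel([.62,0,.40],v=.3)
t=r.sense()["time"]
r.move_to([ctr[0],ctr[1],.42],down(0 if abs(yaw)<.5 else 0)); 
c=r.camera("wrist"); cv2.imwrite("pics/w1.png",c["frame"][:,:,::-1]); np.savez("pics/w1.npz",**c)
r.move_to([pcen[0],pcen[1],.30],down(py)); 
c=r.camera("wrist"); cv2.imwrite("pics/w2.png",c["frame"][:,:,::-1]); np.savez("pics/w2.npz",**c)
q=r.sense();print(t,q["time"],q["qpos"].round(2))
cv2.imwrite("pics/w12.png",np.vstack([cv2.resize(cv2.imread("pics/w%d.png"%i),(480,300),interpolation=cv2.INTER_AREA) for i in (1,2)]))
```

```text
[ 0.488 -0.314  0.01 ]
[0.695 0.042 0.01 ]
[ 0.706 -0.302  0.01 ]
sander yaw 0.03209689207638115 0.3444828457975322 0.2174876861357008 centre [ 0.591 -0.136  0.01 ]
[[0.561 0.277 0.008]
 [0.539 0.33  0.008]
 [0.42  0.207 0.003]
 [0.395 0.26  0.003]]
platen [0.47870024 0.2686543  0.0055    ] 2.02494983706638
0.85 3.175 [-0.22  0.26 -0.42  1.74  0.12  1.16  1.35]
```

View pics/w12.png

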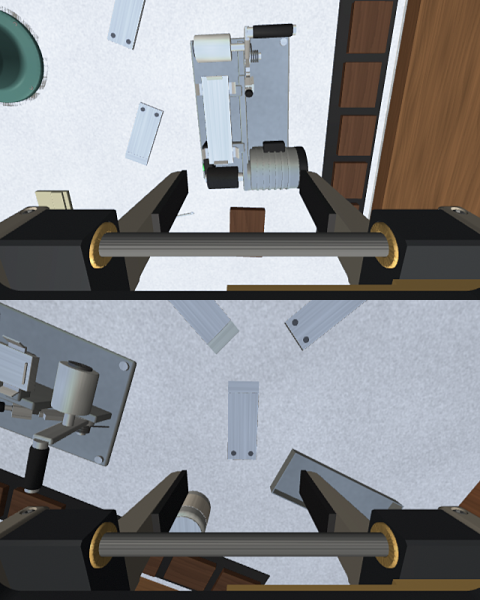

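The top half, from above the sander, shows the bed at about (217,120), the idler drum at (212,47) and the black grip at (273,31). The bottom half shows the chosen platen at (243,420), holes down and bevel up. I'll enlarge both for exact picks.

Run:
```python
from h import *
a=cv2.imread("pics/w1.png")[20:260,245:405]; a=cv2.resize(a,None,fx=2.5,fy=2.5,interpolation=cv2.INTER_CUBIC)
b=cv2.imread("pics/w2.png")[95:220,285:365]; b=cv2.resize(b,None,fx=4.8,fy=4.8,interpolation=cv2.INTER_CUBIC)
cv2.imwrite("pics/zoom.png",np.hstack([a,b]));print(a.shape,b.shape)
```

```text
(600, 400, 3) (600, 384, 3)
```

View pics/zoom.png

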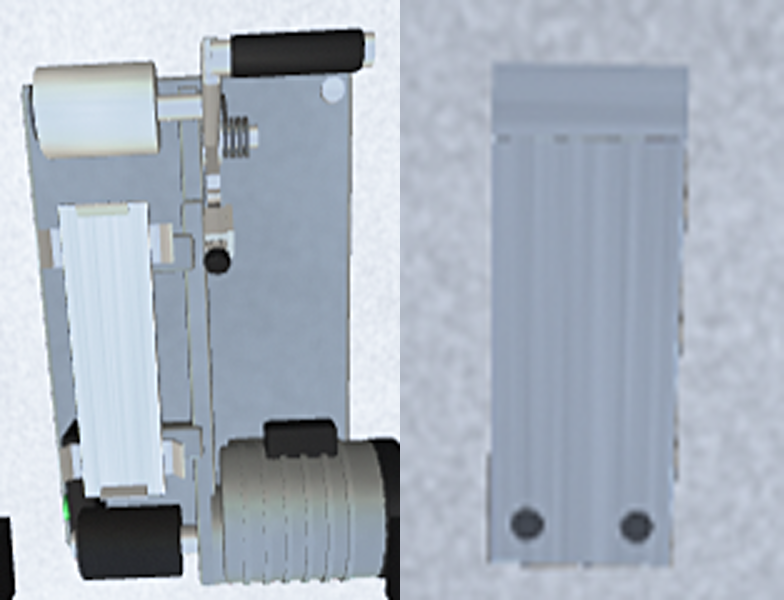

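```bash
cat > fit.py <<'E'
from h import *
from scipy.optimize import least_squares
w1=dict(np.load("pics/w1.npz")); w2=dict(np.load("pics/w2.npz")); s=dict(np.load("pics/scene0.npz")); sd=dict(np.load("pics/side0.npz"))
def fit(obs,x0):
    f=lambda p:np.concatenate([(proj(c,np.array(P)@Rz(p[2]).T+[p[0],p[1],0])-uv).ravel() for c,P,uv in obs])
    o=least_squares(f,x0,loss="soft_l1"); print(o.x.round(4)); print(f(o.x).reshape(-1,2).round(1).tolist()); return o.x
z1=lambda l:np.array(l)/2.5+[245,20]-.3
z2=lambda l:(np.array(l)-[400,0])/4.8+[285,95]-.4
bed=[[-.026,.09,.123],[.026,.09,.123],[-.026,-.09,.123],[.026,-.09,.123]]
S=fit([(w1,bed,z1([(60,205),(150,205),(85,497),(164,493)])),
       (w1,[[.107,.155,.168]],z1([(299,53)])),
       (s,[[.107,.155,.168]],np.array([[545,63]])/4+[225,210])],[.59,-.136,.03])
P=fit([(w2,[[-.03,-.08,.008],[.03,-.08,.008],[-.03,.08,.003],[.03,.08,.003],[-.03,.058,.008],[.03,.058,.008]],
   z2([(672,567),(488,563),(688,66),(492,64),(686,138),(492,136)][::1]))],[.479,.269,2.02]) if 0 else None
P=fit([(w2,[[-.03,-.08,.008],[.03,-.08,.008],[-.03,.08,.003],[.03,.08,.003]],
   z2([(488,563),(672,567),(492,64),(688,66)]))
   ,(sd,[[.03,-.08,.008],[-.03,-.08,.008],[.03,.08,.003],[-.03,.08,.003]],[(277,273),(279.4,286),(323.4,265.6),(328,278.2)])],[.479,.269,2.02])
np.save("pose.npy",[S,P])
E
python3 fit.py
```

```text
[ 0.54   -0.1377  0.0382]
[[0.0, 0.1], [-0.3, -1.4], [0.0, -0.3], [0.5, 0.1], [-0.3, 1.1], [0.3, 0.3]]
[0.4829 0.2644 2.0005]
[[0.3, 0.0], [-0.5, -0.0], [0.0, -0.3], [0.1, 0.3], [1.6, 11.6], [-3.9, -14.7], [3.8, 12.0], [-5.2, -13.4]]
```

```bash
sed -i 's/(sd,\[\[.03,-.08,.008\],\[-.03,-.08,.008\],\[.03,.08,.003\],\[-.03,.08,.003\]\]/(sd,[[-.03,-.08,.008],[.03,-.08,.008],[-.03,.08,.003],[.03,.08,.003]]/' fit.py; python3 fit.py
python3 - <<'E'
from rig import r
from h import *
S,P=np.load("pose.npy")
R=down(P[2]); g=np.array([P[0],P[1],0])+Rz(P[2])@[0,-.003,0]
r.move_to(g+[0,0,.08],R); r.movel(g+[0,0,.0115],v=.1)
f0=r.sense()["force"]
r.grip(.3); q=r.sense(); print("grip",q["gripper_width"]*.092,q["grasp_force"],f0,q["force"])
r.movel(g+[0,0,.05],v=.1); 
r.movel(g+[0,0,.22],v=.3); q=r.sense(); print(q["time"],q["gripper_width"]*.092,q["force"],q["ee_pos"],q["qpos"].round(2))
c=r.camera("wrist"); cv2.imwrite("pics/w3.png",c["frame"][:,:,::-1]); np.savez("pics/w3.npz",**c)
b=np.array([S[0],S[1],0])+Rz(S[2])@[0,-.003,0]
print(r.ik(b+[0,0,.2],down(S[2])))
E
```

```text
[ 0.54   -0.1377  0.0382]
[[0.0, 0.1], [-0.3, -1.4], [0.0, -0.3], [0.5, 0.1], [-0.3, 1.1], [0.3, 0.3]]
[0.4823 0.2648 2.0048]
[[0.9, -0.1], [0.1, -0.3], [0.2, -0.5], [0.3, -0.1], [-1.4, -1.5], [-0.6, -1.2], [-0.5, -0.8], [-0.7, -0.6]]
grip 0.05936598607387051 30.001075565814972 [ 0.24282232 -0.21635183  1.16589625] [-1.90030344  0.92122029  2.59725106]
6.7333 0.05939897882510904 [-0.51328852 -0.66934717 -4.9219004 ] [0.48396383 0.26516146 0.2182055 ] [-0.23  0.35 -0.41  1.83  0.16  1.    1.3 ]
[ 0.12465102  0.33671708  0.08627847  1.85837741 -0.03505948  0.94794984
  0.26471576]
```

The plate is held: width is 59.4 mm and the added load is 4.9 N. Now I'll carry it over the bed and check alignment.

Run:
```python
from rig import r
from h import *
S,P=np.load("pose.npy")
b=np.array([S[0],S[1],0])+Rz(S[2])@[0,-.003,0]
r.movel(r.sense()["ee_pos"]+[0,0,.06],v=.3)
r.move_to(b+[0,0,.26],down(S[2])); r.movel(b+[0,0,.165],v=.15)
q=r.sense(); print(q["time"],q["ee_pos"]-b,q["gripper_width"]*.092)
c=r.camera("wrist"); np.savez("pics/w4.npz",**c)
d=r.camera("scene"); np.savez("pics/s4.npz",**d)
a=cv2.resize(c["frame"][:,150:500],None,fx=1.5,fy=1.5)[:,:,::-1]
e=cv2.resize(d["frame"][210:310,240:360],None,fx=2.2,fy=6*.367)[:,:,::-1]
o=np.zeros((600,800,3),np.uint8); o[:,:525]=a; o[:e.shape[0],530:530+e.shape[1]]=e
cv2.imwrite("pics/v4.png",o)
```

```text
9.425 [8.16937548e-04 1.45261000e-04 1.65769770e-01] 0.059353763736141554
```

View pics/v4.png

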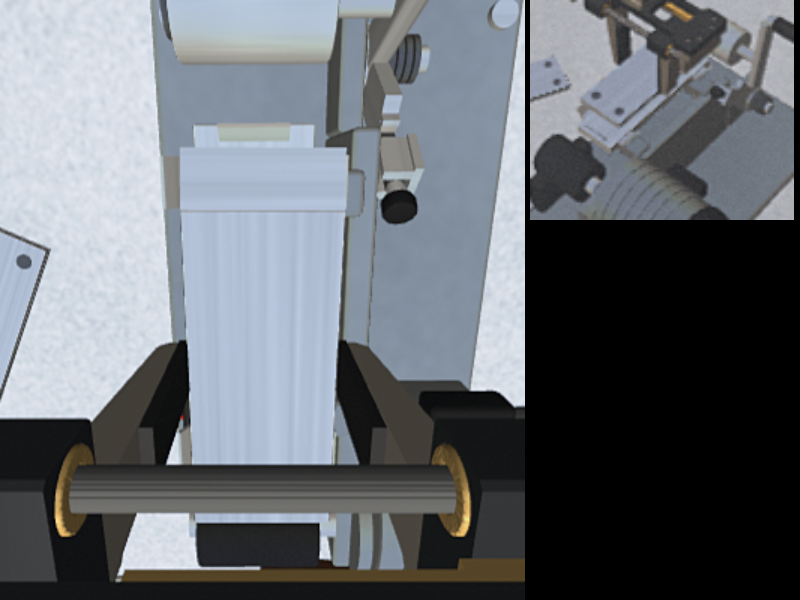

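The bevelled end edge runs (180,149)–(348,149), pointing to the idler. The bed's end edge is (193,125)–(313,125) and the end tab is at (254,131). I'll compute the offset in the sander frame.

Run:
```python
from h import *
S,P=np.load("pose.npy"); c=dict(np.load("pics/w4.npz"))
t=lambda u,z:(Rz(-S[2])@(ray(c,np.array(u)/1.5+[150,0]-.2,z)-[S[0],S[1],0])*1e3).round(1)
for u in [(193,125),(313,125)]: print("bed end",t(u,.123))
for u in [(219,140),(290,140)]: print("tab foot",t(u,.123))
for z in (.157,): 
  for u in [(180,149),(348,149),(184,211),(344,210)]: print("plate",t(u,z if u[1]<200 else .162))
```

```text
bed end [-27.2  89.8 123. ]
bed end [ 24.3  89.8 123. ]
tab foot [-16.2  83.7 123. ]
tab foot [ 14.6  83.7 123. ]
plate [-27.4  79.  157. ]
plate [ 33.7  79.1 157. ]
plate [-26.1  57.2 162. ]
plate [ 32.5  57.6 162. ]
```

Run:
```python
from rig import r
from h import *
S,P=np.load("pose.npy")
cmd=np.array([S[0],S[1],0])+Rz(S[2])@[-.0038,-.003+.0009,0]
r.movel(cmd+[0,0,.150],v=.08); r.dwell(.2); f0=r.sense()["force"]; print(f0,r.sense()["ee_pos"]-cmd)
z=.150
while z>.1315:
    z-=.0015; r.movel(cmd+[0,0,z],v=.03); q=r.sense(); df=q["force"]-f0
    print(round(z,4),df.round(1),(q["ee_pos"]-cmd).round(4),q["moment"].round(2))
    if df[2]>4 or np.hypot(*df[:2])>8: break
print(q["time"])
c=r.camera("wrist"); np.savez("pics/w5.npz",**c)
d=r.camera("side"); e=cv2.resize(d["frame"][140:215,260:330],None,fx=3.9,fy=3.9,interpolation=cv2.INTER_CUBIC)[:,:,::-1]
a=cv2.resize(c["frame"][:,150:500],None,fx=1.5,fy=1.5)[:,:,::-1]
o=np.zeros((600,800,3),np.uint8); o[:,:525]=a; o[:e.shape[0],525:525+e.shape[1]]=e
cv2.imwrite("pics/v5.png",o)
```

```text
[ 0.19243062  0.2638185  -3.63029315] [ 3.93244344e-04 -8.77053004e-05  1.50412089e-01]
0.1485 [-0.6 -0.4 -0.8] [-0.     -0.      0.1485] [-0.06  0.01  0.01]
0.147 [ 0.1 -0.5 -0.1] [-1.000e-04  1.000e-04  1.469e-01] [-0.03 -0.05 -0.04]
0.1455 [ 0.4  0.4 -0.1] [-1.000e-04  0.000e+00  1.454e-01] [-0.02 -0.01  0.03]
0.144 [ 0.3 -0.5 -1.4] [-1.000e-04  0.000e+00  1.439e-01] [-0.01  0.04  0.02]
0.1425 [-0.7 -0.3 -0.2] [-1.000e-04  1.000e-04  1.424e-01] [ 0.02  0.01 -0.  ]
0.141 [-0.2  0.8 -0.6] [-1.000e-04  0.000e+00  1.408e-01] [-0.   -0.06  0.01]
0.1395 [-1.1 -0.2 -0.2] [-1.000e-04  0.000e+00  1.394e-01] [-0.06  0.01  0.02]
0.138 [ 0.1 -1.2 -0.8] [-1.000e-04 -0.000e+00  1.379e-01] [ 0.   -0.04 -0.03]
0.1365 [ 0. -0. -0.] [-1.000e-04  0.000e+00  1.364e-01] [ 0.03 -0.   -0.01]
0.135 [-0.5  0.2 -0.6] [-1.000e-04 -0.000e+00  1.349e-01] [ 0.02  0.   -0.05]
0.1335 [-3.7  0.7  8.8] [0.     0.     0.1347] [0.13 0.79 0.01]
12.8167
```

View pics/v5.png

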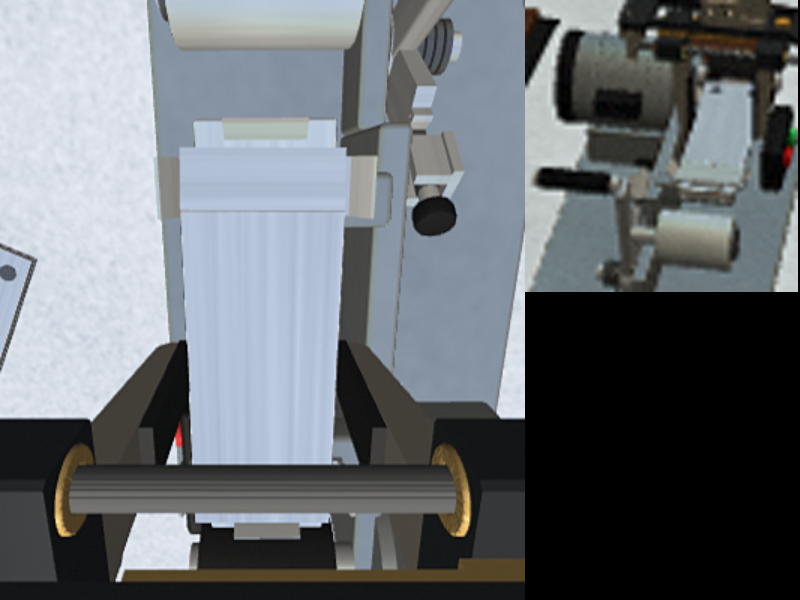

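Contact came at a plate underside of about 123 mm, which is bed height. In the picture the plate (180–347) lies between the tabs and the end tab at (265,128) is clear, so I'll release and look.

Run:
```python
from rig import r
from h import *
S,P=np.load("pose.npy")
q=r.sense(); p=q["ee_pos"]; r.movel(p+[0.0005,0,-.0003],v=.02)
print(r.sense()["force"])
r.grip(.82); r.dwell(.2); print(r.sense()["force"])
r.movel(p+[0,0,.05],v=.1); r.movel(p+[0,0,.17],v=.3)
c=r.camera("wrist"); np.savez("pics/w6.npz",**c); d=r.camera("scene")
print(r.sense()["time"])
b=np.array([S[0],S[1],.13]); u=proj(c,b)[0].astype(int); print(u)
a=cv2.resize(c["frame"][max(0,u[1]-110):u[1]+110,u[0]-70:u[0]+100],None,fx=2.7,fy=2.7,interpolation=cv2.INTER_CUBIC)[:600,:,::-1]
e=cv2.resize(d["frame"][220:300,250:340],None,fx=3.7,fy=3.7,interpolation=cv2.INTER_CUBIC)[:,:,::-1]
o=np.zeros((600,800,3),np.uint8); o[:a.shape[0],:a.shape[1]]=a; o[:e.shape[0],462:462+e.shape[1]]=e
cv2.imwrite("pics/v6.png",o)
```

```text
[-0.85116157 -0.06820493  0.11879604]
[ 0.16763216 -1.49188311  0.61136517]
15.1
[326 176]
```

View pics/v6.png

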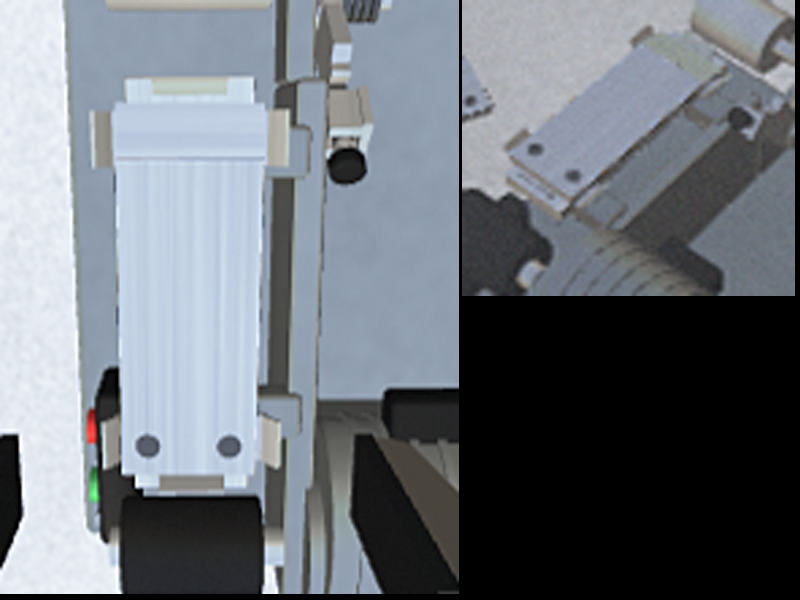

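Run:
```python
from h import *
S,P=np.load("pose.npy"); c=dict(np.load("pics/w6.npz"))
t=lambda u,z:(Rz(-S[2])@(ray(c,np.array(u)/2.7+[256,66]-.3,z)-[S[0],S[1],0])*1e3).round(1)
for n,u,z in [("bedend",(125,79),.123),("bedend",(253,79),.123),("tabtop far",(152,78),.13),("tabtop far",(228,78),.13),("tabfoot",(190,95),.123),
 ("bev",(112,103),.126),("bev",(266,103),.126),("ridge",(116,158),.131),("ridge",(265,160),.131),("near",(122,473),.131),("near",(256,475),.131),
 ("hole",(148,446),.131),("hole",(229,446),.131),("nearend",(134,487),.123),("nearend",(246,488),.123),
 ("Ltab out",(90,140),.13),("Rtab out",(290,140),.13),("Ltab2",(104,445),.13),("Rtab2",(280,450),.13)]: print(n,t(u,z))
print(c["origin"],c["frame"].shape)
```

```text
bedend [-27.   89.3 123. ]
bedend [ 24.5  89.3 123. ]
tabtop far [-15.9  89.4 130. ]
tabtop far [ 14.1  89.4 130. ]
tabfoot [ -0.9  83.1 123. ]
bev [-32.2  80.  126. ]
bev [ 29.7  80.  126. ]
ridge [-30.7  58.7 131. ]
ridge [ 29.4  57.9 131. ]
near [-31.2 -79.6 131. ]
near [ 29.2 -80.6 131. ]
hole [-19.4 -66.5 131. ]
hole [ 16.8 -66.5 131. ]
nearend [-26.5 -90.4 123. ]
nearend [ 25.4 -90.8 123. ]
Ltab out [-41.1  65.7 130. ]
Rtab out [ 39.4  65.7 130. ]
Ltab2 [-39.1 -66.5 130. ]
Rtab2 [ 39.7 -68.8 130. ]
[ 0.53494838 -0.06296643  0.46841229] (400, 640, 3)
```

The plate is seated and centred on the bed. In the sander frame its edges match the bed centre at (-1, 0) mm, and its apparent width and length (60 x 160 mm) match at seated height. Next is the tensioner.

Run:
```python
from rig import r
from h import *
S,P=np.load("pose.npy"); R=down(S[2]); Z=.160
w=lambda x,y,z:np.array([S[0],S[1],0])+Rz(S[2])@[x,y,z]
loc=lambda p:Rz(-S[2])@(p-[S[0],S[1],0])
r.grip(0.); r.move_to(w(.106,.205,.30),R); r.movel(w(.106,.205,Z),v=.2)
r.dwell(.2); f0=r.sense()["force"]; y=.205; print(f0,r.sense()["time"])
r.movel(w(.106,.184,Z),v=.06); y=.184
while y>.160:
    q=r.sense(); f=Rz(-S[2])@(q["force"]-f0)
    if f[1]>3: break
    y-=.0015; r.movel(w(.106,y,Z),v=.04)
yc=loc(q["ee_pos"])[1]; print("contact",y,yc,f.round(1))
for k in range(1,11):
    r.movel(w(.106,y-.0435*k/10,Z),v=.05)
    q=r.sense(); print((loc(q["ee_pos"])*1e3).round(1),(Rz(-S[2])@(q["force"]-f0)).round(1))
r.dwell(.5); q=r.sense(); print(q["time"],(loc(q["ee_pos"])*1e3).round(1),(Rz(-S[2])@(q["force"]-f0)).round(1))
c=r.camera("wrist");d=r.camera("scene");e=r.camera("side")
np.savez("pics/w7.npz",**c);np.savez("pics/s7.npz",**d);np.savez("pics/d7.npz",**e)
k=lambda im,f:cv2.resize(im,None,fx=f,fy=f,interpolation=cv2.INTER_CUBIC)[:,:,::-1]
a=k(c["frame"],.62);b=k(d["frame"][200:300,250:390],2.85);g=k(e["frame"][140:240,245:345],3.5)
o=np.zeros((600,800,3),np.uint8)
o[:248,:397]=a[:248,:397]; o[:285,400:799]=b[:285,:399]; o[250:600,:350]=g[:350,:350]
cv2.imwrite("pics/v7.png",o)
```

```text
[ 0.23398909  1.17105403 -0.18129237] 18.225
contact 0.175 0.17718020580327912 [-0.8  4.7  0. ]
[106.  174.3 160.7] [-1.7  5.4  3.5]
[106.2 170.7 161.3] [-1.6  7.4  6.1]
[106.4 167.  161.7] [-2.2  8.3  7.6]
[106.6 163.7 162. ] [-3.  10.8  8.9]
[106.9 158.5 162.1] [-2.8  9.4  8.2]
[107.1 154.  162.1] [-1.7  8.8  8.2]
[107.3 148.8 162. ] [-0.8  7.9  7.1]
[107.2 145.3 162.1] [-1.   8.8  8.4]
[107.3 141.2 162.1] [-1.5  9.9  8.2]
[107.3 137.1 162. ] [-1.3  9.8  7.9]
23.225 [107.3 137.5 162. ] [-2.2  9.8  7.6]
```

View pics/v7.png

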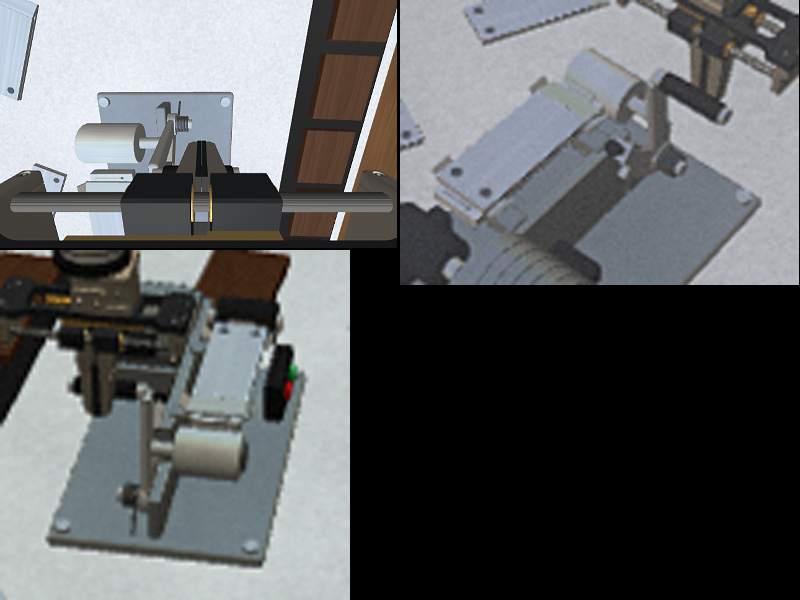

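The scene and side views show the platen still seated and the closed fingers behind the grip, with the arm leaning towards the drive drum. Travel since contact is 39.7 mm, so the angle is about 0.32, and the force dip near 149 mm fits the click. I'll push a few mm more for margin, check that it holds, and hand in.

Run:
```python
from rig import r
from h import *
S,P=np.load("pose.npy")
w=lambda x,y,z:np.array([S[0],S[1],0])+Rz(S[2])@[x,y,z]
loc=lambda p:Rz(-S[2])@(p-[S[0],S[1],0])
r.movel(w(.106,.175-.0475,.160),v=.03)
for i in range(3):
    r.dwell(.4); q=r.sense(); g=.1548-(.1772-loc(q["ee_pos"])[1]); th=.2-np.arcsin((g-.130)/.125)
    print(q["time"],(loc(q["ee_pos"])*1e3).round(2),(Rz(-S[2])@q["force"]).round(1),round(th,3))
if .31<th<.385: r.sign_off(); print("signed")
```

```text
24.0583 [107.31 133.78 161.88] [-1.4 11.2  6.6] 0.35
24.4583 [107.3  133.79 161.88] [-0.8 11.8  6.8] 0.349
24.8583 [107.29 133.77 161.88] [-0.9 11.4  7. ] 0.35
the job is handed in; nothing more can be done
signed
```

The platen is seated in the bed with its bevelled end towards the idler, and the job was handed in at about 25 s with the fingers still holding the tensioner at about 0.35 rad (estimated from finger travel), past the catch and carrying the spring.

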